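Clear the spool and switch the magnet off

TASK

The switchable magnet on the steel plate has to be switched off, but a small wire spool has been left standing on it, hard by its knob and in the way. First lift the spool off and stand it on end in the empty open tray, setting it down rather than dropping it; then turn the magnet's bar knob anticlockwise (seen from above) until it comes up hard against its stop, taking a fresh grip when your wrist runs out of turn. Let go, and leave everything else where it is.

Things in the scene. Friction and masses are not known exactly. Their poses are not given: they have to be found in the camera images.
- magnet: Switchable magnet on its steel plate, fixed; position and yaw vary. Plate 140 x 110 x 8 mm; on it, centred, a dark steel block 100 (x) x 50 (y) x 40 mm, its flat top 48 mm above the shelf. Origin: centre of the plate's underside; x along the block, z up. The knob's vertical axis is at x = -24 mm, y = 0; the spool stands on the +x end of the block.
- knob: Black bar knob: on a 4 mm high, 28 mm disc an upright bar 44 long, 14 wide, 26 mm high, its top 78 mm above the shelf. Origin: on the turning axis at the block's top (48 mm up); x along the bar, z up. Turns stiffly (0.06 N m), stays where left. Starts 2.1 to 2.65 rad clockwise (from above) of off, which is a solid unmarked stop: the resistance rises sharply there.
- knob_end (a point): Top edge at one end of the knob's bar (the end with a small dot), 22 mm from the axis and 30 mm above the block's top.
- spool: Wire spool, a plain upright bobbin with two flanges: 40 mm across, waist 33 mm, 36 mm high, 50 to 100 g. Origin: centre of its underside; z along its axis. It starts upright on the magnet's block, about 38 mm from the knob's axis, less than 10 mm from the bar.
- tray: Empty open grey plastic tray, 120 (x) x 100 (y) mm outside, 22 mm high, walls and floor 4 mm thick, fixed to the shelf. Origin: centre of its underside on the shelf, z up.
- cube: Bystander: clear acrylic cube of 30 mm, standing on the steel plate beside the block (top 38 mm above the shelf). Origin: centre of its underside.
- rule: Bystander: steel rule 150 x 18 x 6 mm lying on the shelf between magnet and tray. Origin: centre of its underside.
- dish: Bystander: white ceramic dish of hex nuts, 104 mm across, 28 mm high. Origin: centre of its underside.
- case: Bystander: grey hard case for calipers with a latch, 240 x 90 x 30 mm, lying flat. Origin: centre of its underside.
- oil: Bystander: small bottle, 44 mm across, 110 mm high. Origin: centre of its underside.
- driver: Bystander: screwdriver 170 mm long, lying on the shelf at the back.

How it is judged:
By the outcome, as a careful person would: the job done as asked, in the order asked, and still so for the second after the job is handed in, with the robot touching nothing.
It also fails if it takes over 67 s, if anything falls off the work surface, if the arm or the gripper's body presses on something with over 40 N, if the wrist force passes 120 N, or if a joint passes its speed limit or range.

ROBOT

A 6-joint arm with a two-finger parallel gripper is mounted at the origin on the work surface. World frame = base frame: x ahead of the robot, y to its left, z up, the work surface at z = 0. Lengths are in m, angles in rad, forces in N, time in s.
With the tool pointing down it reaches from about 0.225 to 0.875 m from the base axis. Payload 3.4 kg.
Tool frame: the origin (TCP) lies at the very end of the fingers, on their centre line; the grasp point (between the pads) lies 19 mm behind it (grasp_offset is the distance from the TCP to the grasp point, in m); y points along the fingers, z is the direction in which the jaws open and shut, and the axes are right-handed (so a half turn about y gives the same grasp; the last joint's range is limited). The gripper opens to 85 mm and grips with 20 to 120 N. Pads are 22 mm wide; open, the fingers measure 114 mm over their backs; the gripper's body (76 mm by 85 mm) begins 54 mm behind the grasp point. The pads swing forward as they close: fully open they stand 13 mm farther back than shut.
Start: joints at [-1.46, 0.276, 1.505, -0, 1.361, -0.121], TCP at [0.132, -0.56, 0.231] pointing down, gripper open.
Joint ranges: [-2.89, 2.89], [-0.75, 2.08], [0.22, 2.7], [-1.18, 4.32], [0.11, 2.71], [-2.7, 2.7]. Speed limits (rad/s): [2.57, 2.57, 3.14, 3.14, 3.14, 3.14].

INTERFACE

Orientations are given as a unit quaternion [w, x, y, z].
In Python, from rig import get_state, get_image, sign_off, grasp_offset gives the robot as it stands.
- The arm moves only by the shell command python3 -m jog 'ROWS' [FORCE]. ROWS is JSON, one flat list of numbers, 7 for each row, row after row: the closure in counts, from 0 (fully open) to 255 (shut), then the shift along the tool's x, y, z in cm, then the turn, a rotation vector about the tool's x, y, z in units of 8 degrees (1.0 is 8 degrees). In form: [jaw, tx, ty, tz, rx, ry, rz, jaw, tx, ty, tz, rx, ry, rz, ...]. A call has 1 to 12 rows; each row is the pose to reach, as a shift and turn from the pose commanded when the call began, along the tool's axes at that moment; what a row does not reach only later rows make up. A row lasts 1/8 s, in which the tool goes at most 62.5 mm and 10.7 degrees, less where a joint would pass 70% of its speed; a pose out of reach is approached as far as the arm can. A call with a gripper value outside its range is refused whole. The fingers move at their own pace and stop on an object; FORCE is the grip in N (left out, the last holds). Time passes only in rows, so rows that repeat a pose let the fingers close. It gives the time, the measured TCP pose, the force and the opening at its end, in the units of the state.
- get_state(): the state, without advancing time (a new reading comes with each control period).
- get_image(name): name is "side" or "top" or "wrist"; returns a dict with "color" (384x512x3 uint8, blue, green, red), "mtx" (3x3 intrinsics, pixels), "R" (3x3) and "t" (3): a world point X has camera coordinates R X + t; the wrist camera has in their place "tool_from_camera" (4x4, takes a point from camera to tool coordinates, whose origin is the TCP and whose axes are the tool frame's). Camera axes: x right, y down, z forward; pixel columns grow to the right and rows downward; lengths in m; the calibration is good to about 2 mm. The wrist camera is an equidistant fisheye: a pixel r from the principal point sees the ray r / f radians off the axis. A picture is of the moment at which its call begins: read the wrist's pose just before it. There is no depth.
- sign_off(): hands the job in, once; it reports no verdict.
The state is a dict: "clock": time; "qpos": joint angles; "qd": joint speeds; "effort": joint torques, N m; "position": TCP position; "ee_rot": TCP orientation; "contact_force": force on the tool from outside, world axes, zero at the start; "moment": the same for the moment, N m; "width": finger opening in m.
Only numpy, scipy, OpenCV 4.12 (cv2) and the standard library are available. Lean on these libraries where they do the work, as an engineer would, in place of code of your own. Each camera call takes 0.05 s, during which the arm holds its last target.

## Working session

There is one attempt and no reset: what is moved stays moved. The work goes in short steps, Python scripts to look and compute and a shell command to move; the robot and the scene stay as the last step left them, time stands still between calls to the robot, and variables do not carry over. Pictures are saved under pics/ and viewed, and the job is handed in when it is done.

```bash
ls; mkdir -p pics
python3 - <<'E'
from rig import *
import cv2
s=get_state()
for k,v in s.items(): print(k,v)
print(grasp_offset if not callable(grasp_offset) else grasp_offset())
for n in("side","top","wrist"):
    im=get_image(n); cv2.imwrite(f"pics/{n}0.png",im["color"])
    print(n,{k:v for k,v in im.items() if k!="color"})
E
```

```text
pics
clock 0.0
qpos [-1.46000801e+00  2.76574745e-01  1.50611871e+00  1.61710853e-05
  1.36069649e+00 -1.20996876e-01]
qd [-1.88237909e-03 -1.76582058e-04 -4.00112637e-05 -9.59013713e-04
  1.59356086e-03 -3.24713591e-04]
effort [-2.30433989e-04 -4.16779089e+01 -2.45807648e+01 -2.09954069e-04
  1.10755613e-02 -1.35750643e-06]
position [ 0.13203042 -0.55910084  0.23045701]
ee_rot [ 0.08177273 -0.08175507  0.70299874 -0.70172794]
contact_force [ 0.19453612  0.1167848  -0.04631799]
moment [-0.01079319 -0.01460541 -0.0410029 ]
width 0.08537158028630253
0.0187
side {'mtx': array([[413.24989345,   0.        , 252.13196654],
       [  0.        , 413.24989345, 194.86139598],
       [  0.        ,   0.        ,   1.        ]]), 'R': array([[ 0.98872352, -0.1482241 ,  0.02134058],
       [-0.07092297, -0.58899203, -0.80502069],
       [ 0.13189291,  0.79442936, -0.59286277]]), 't': array([-0.60769648,  0.12468849,  1.22093037])}
top {'mtx': array([[466.96537057,   0.        , 250.58803939],
       [  0.        , 466.96537057, 191.07664219],
       [  0.        ,   0.        ,   1.        ]]), 'R': array([[-0.02336206, -0.99972428,  0.00236337],
       [-0.98845937,  0.02274475, -0.14976902],
       [ 0.14967397, -0.00583501, -0.98871819]]), 't': array([0.00398862, 0.61007481, 1.17800456])}
wrist {'mtx': array([[297.31863964,   0.        , 256.12262645],
       [  0.        , 297.31863964, 188.49028492],
       [  0.        ,   0.        ,   1.        ]]), 'tool_from_camera': array([[ 7.97775558e-04,  9.53882772e-01,  3.00178316e-01,
        -7.71243792e-02],
       [-7.32381271e-04, -3.00177773e-01,  9.53882995e-01,
        -1.43456490e-01],
       [ 9.99999414e-01, -9.80829515e-04,  4.59131386e-04,
         9.67221470e-04],
       [ 0.00000000e+00,  0.00000000e+00,  0.00000000e+00,
         1.00000000e+00]])}
```

View pics/side0.png

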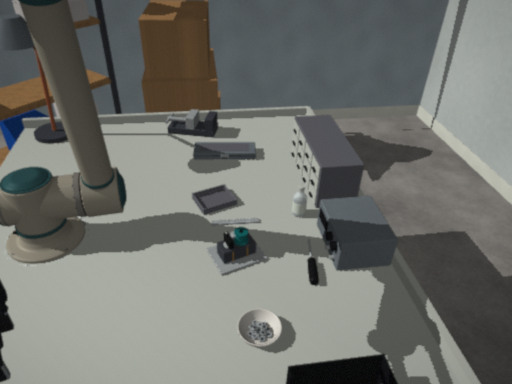

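View pics/top0.png

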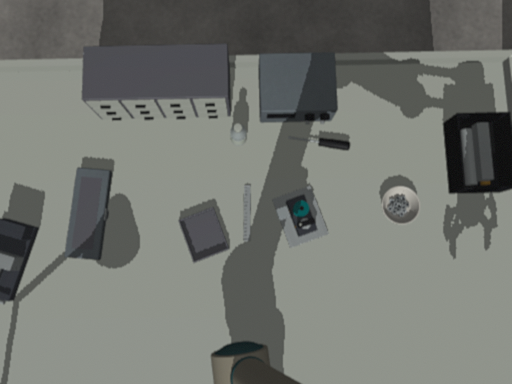

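View pics/wrist0.png

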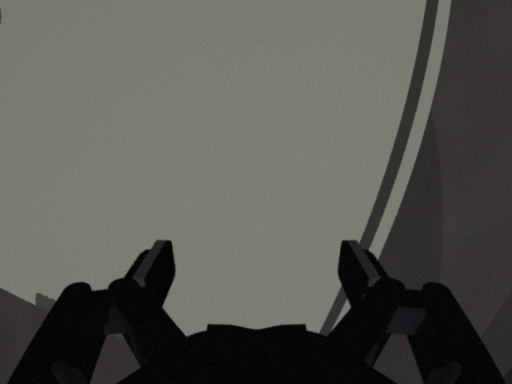

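```bash
cat > h.py <<'E'
import numpy as np,cv2
from rig import *
from scipy.spatial.transform import Rotation as Ro
def ray(im,u,v,z):
    d=im["R"].T@(np.linalg.inv(im["mtx"])@np.array([u,v,1.])); c=-im["R"].T@im["t"]
    return c+d*(z-c[2])/d[2]
def proj(im,X):
    p=im["mtx"]@(im["R"]@np.array(X,float)+im["t"]); return p[:2]/p[2]
def tool(s=None):
    s=s or get_state(); q=s["ee_rot"]; return Ro.from_quat([q[1],q[2],q[3],q[0]]),np.array(s["position"])
def wray(im,R,p,u,v,z):
    K=im["mtx"]; x=(u-K[0,2])/K[0,0]; y=(v-K[1,2])/K[1,1]; r=np.hypot(x,y)
    d=np.array([np.sin(r)*x/r,np.sin(r)*y/r,np.cos(r)]); T=im["tool_from_camera"]
    d=R.apply(T[:3,:3]@d); c=R.apply(T[:3,3])+p
    return c+d*(z-c[2])/d[2]
def wproj(im,R,p,X):
    T=im["tool_from_camera"]; K=im["mtx"]
    c=T[:3,:3].T@(R.inv().apply(np.array(X,float)-p)-T[:3,3]); a=np.arctan2(np.hypot(c[0],c[1]),c[2]); n=np.hypot(c[0],c[1])
    return np.array([K[0,2]+K[0,0]*a*c[0]/n,K[1,2]+K[1,1]*a*c[1]/n])
E
python3 - <<'E'
from h import *
im=get_image("top"); c=im["color"]
cv2.imwrite("pics/tc.png",cv2.resize(c[170:260,260:340],None,fx=8,fy=6.6,interpolation=cv2.INTER_CUBIC)[:600])
cv2.imwrite("pics/tt.png",cv2.resize(c[190:270,165:265],None,fx=7,fy=7,interpolation=cv2.INTER_CUBIC))
im=get_image("side"); c=im["color"]
cv2.imwrite("pics/sc.png",cv2.resize(c[180:280,190:290],None,fx=6,fy=6,interpolation=cv2.INTER_CUBIC))
R,p=tool();print(R.as_matrix().round(3))
E
```

```text
[[-0.973 -0.     0.23 ]
 [-0.23   0.001 -0.973]
 [-0.    -1.    -0.001]]
```

View pics/tc.png

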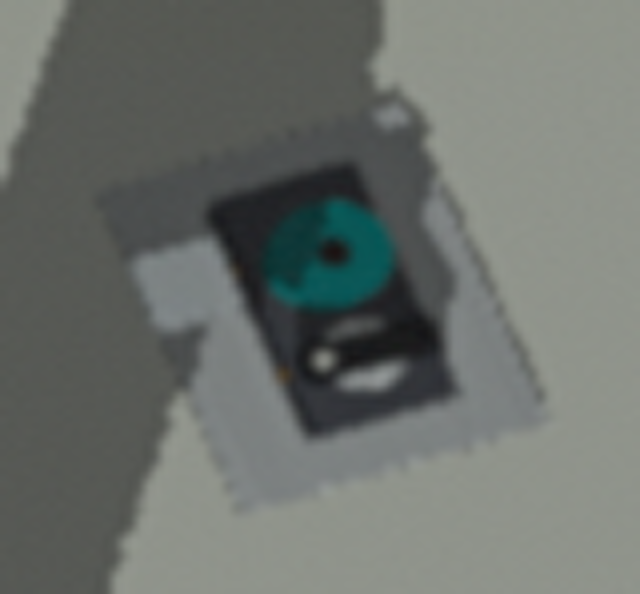

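View pics/tt.png

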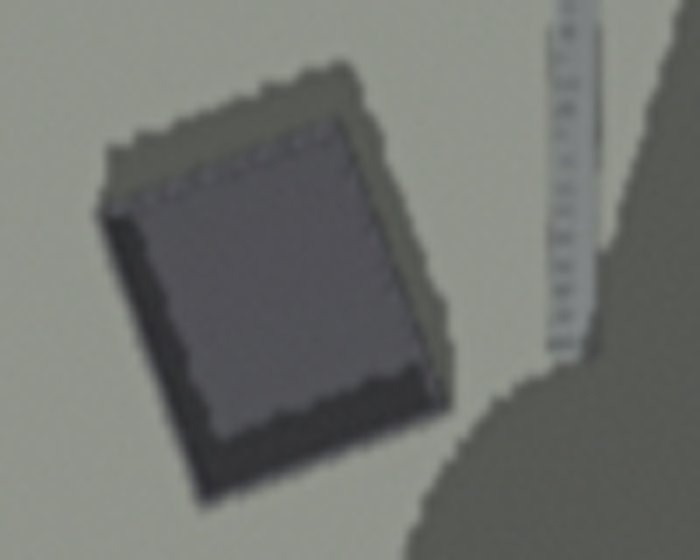

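View pics/sc.png

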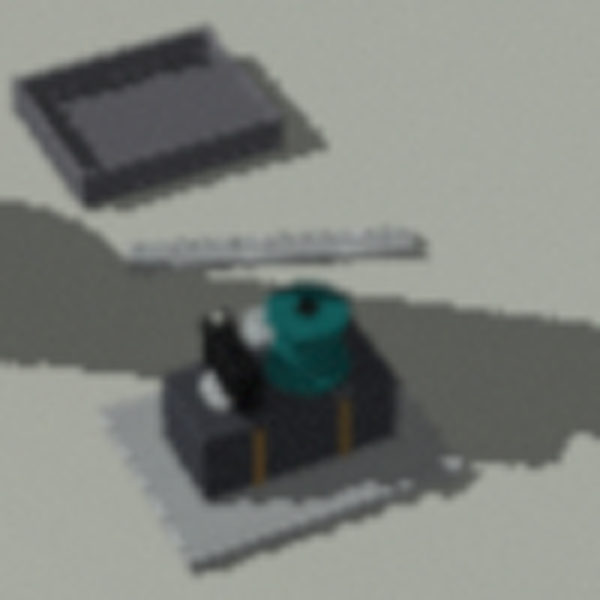

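Run:
```python
from h import *
im=get_image("top")
f=lambda u,v:((u+.5)/8-.5+260,(v+.5)/6.6-.5+170)
g=lambda u,v:((u+.5)/7-.5+165,(v+.5)/7-.5+190)
P=lambda n,u,v,z:print(n,ray(im,*f(u,v),z).round(4))
B=np.array([ray(im,*f(*c),.048) for c in [(210,215),(352,165),(455,395),(310,437)]])
print(B.round(4),B.mean(0).round(4))
d=(B[0]+B[1]-B[2]-B[3]);print("mag yaw",np.arctan2(d[1],d[0]),np.linalg.norm(d)/2,np.linalg.norm(B[0]-B[1]))
Q=np.array([ray(im,*f(*c),.008) for c in [(97,193),(240,510),(548,412)]]);print("plate",Q.round(4),((Q[0]+Q[2])/2).round(4),"yaw",np.arctan2(*(Q[0]-Q[1])[[1,0]]))
P("spool",331,252,.084)
P("dot",322,360,.078);P("end2",425,335,.078)
T=np.array([ray(im,*g(*c),.022) for c in [(100,212),(342,115),(450,405),(203,503)]])
print("tray",T.round(4),T.mean(0).round(4))
```

```text
[[ 0.5784 -0.1013  0.048 ]
 [ 0.5973 -0.1484  0.048 ]
 [ 0.5055 -0.178   0.048 ]
 [ 0.4902 -0.1305  0.048 ]] [ 0.5428 -0.1395  0.048 ]
mag yaw 0.31608412492622673 0.09462415586935254 0.05073564820063396
plate [[ 0.5933 -0.0668  0.008 ]
 [ 0.4636 -0.1104  0.008 ]
 [ 0.5006 -0.2145  0.008 ]] [ 0.5469 -0.1406  0.008 ] yaw 0.3241391903764419
spool [ 0.5587 -0.1361  0.084 ]
dot [ 0.5179 -0.1323  0.078 ]
end2 [ 0.5267 -0.1652  0.078 ]
tray [[0.541  0.1813 0.022 ]
 [0.5758 0.0894 0.022 ]
 [0.4654 0.0502 0.022 ]
 [0.4312 0.143  0.022 ]] [0.5033 0.116  0.022 ]
```

```bash
cat >> h.py <<'E'
def plan(x,y,z,yaw):
    "yaw = world angle of tool z"
    R,p=tool(); 
    zt=np.array([np.cos(yaw),np.sin(yaw),0]); yt=np.array([0,0,-1.]); xt=np.cross(yt,zt)
    Rt=Ro.from_matrix(np.c_[xt,yt,zt]); 
    rv=(R.inv()*Rt).as_rotvec(degrees=True)/8
    zc=R.apply([0,0,1])
    print("shift cm",(R.inv().apply(np.array([x,y,z])-p)*100).round(2),"rot",rv.round(2),"yaw now",np.arctan2(zc[1],zc[0]).round(3),"pos",p.round(4),"q6",get_state()["qpos"][5].round(3))
E
python3 -c "
from h import *
plan(.5585,-.136,.2,-1.25)"
```

```text
shift cm [-51.23   3.12 -31.41] rot [ 0.   -0.64 -0.  ] yaw now -1.339 pos [ 0.1321 -0.5595  0.231 ] q6 -0.121
```

```bash
python3 -m jog '[0,-51.2,3.1,-31.4,0,-0.64,0, 0,-51.2,3.1,-31.4,0,-0.64,0, 0,-51.2,3.1,-31.4,0,-0.64,0, 0,-51.2,3.1,-31.4,0,-0.64,0, 0,-51.2,3.1,-31.4,0,-0.64,0, 0,-51.2,3.1,-31.4,0,-0.64,0, 0,-51.2,3.1,-31.4,0,-0.64,0, 0,-51.2,3.1,-31.4,0,-0.64,0, 0,-51.2,3.1,-31.4,0,-0.64,0, 0,-51.2,3.1,-31.4,0,-0.64,0, 0,-51.2,3.1,-31.4,0,-0.64,0, 0,-51.2,3.1,-31.4,0,-0.64,0]' 30
python3 - <<'E'
from h import *
s=get_state();R,p=tool(s); im=get_image("wrist"); print(p,s["qpos"].round(3),s["qd"].round(3))
cv2.imwrite("pics/w1.png",im["color"]); np.savez("w1.npz",q=R.as_quat(),p=p)
plan(.5585,-.136,.2,-1.25)
E
```

```text
clock: 1.8
position: [0.5577, -0.1367, 0.2001]
ee_rot: [-0.113, 0.114, -0.698, 0.698]
contact_force: [-0.8, -0.4, 0.0]
width: 0.0854
[ 0.557666   -0.13668784  0.20005537] [-3.610e-01  2.940e-01  1.558e+00 -1.000e-03  1.290e+00  8.880e-01] [-0.022 -0.011  0.008 -0.     0.001  0.003]
shift cm [-0.13  0.03 -0.07] rot [-0.   -0.    0.01] yaw now -1.25 pos [ 0.5575 -0.1371  0.2003] q6 0.889
```

View pics/w1.png

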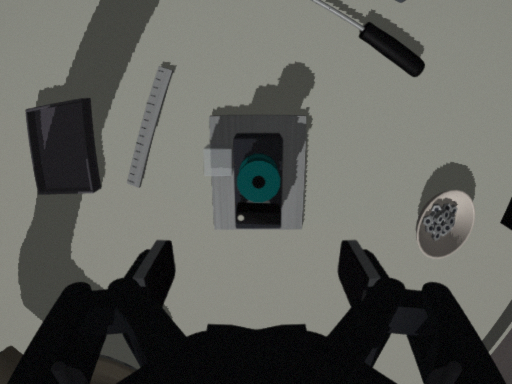

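Run:
```python
from h import *
c=cv2.imread("pics/w1.png")
cv2.imwrite("pics/w1c.png",cv2.resize(c[105:240,195:320],None,fx=4.4,fy=4.4,interpolation=cv2.INTER_CUBIC))
```

```text
(no output)
```

View pics/w1c.png

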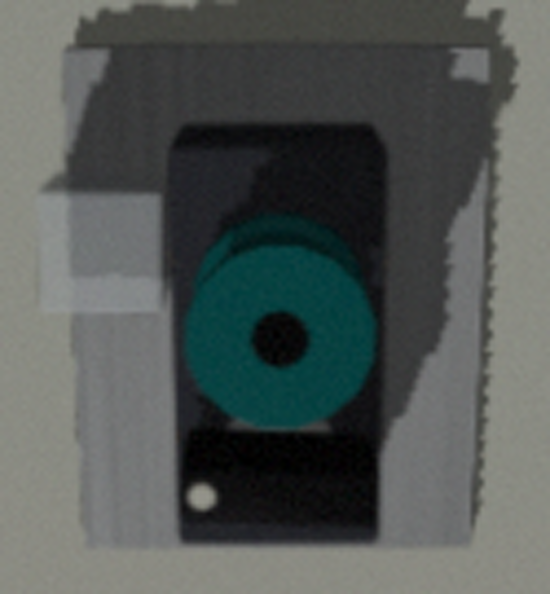

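Run:
```python
from h import *
d=np.load("w1.npz");R=Ro.from_quat(d["q"]);p=d["p"];im=get_image("wrist")
P=lambda n,u,v,z:print(n,wray(im,R,p,(u+.5)/4.4-.5+195,(v+.5)/4.4-.5+105,z).round(4))
P("spool",280,335,.084);P("dot",202,497,.078)
P("bar L",186,490,.078);P("bar R",378,490,.078)
P("bar topedge",280,437,.078);P("bar lowedge",280,530,.078)
for c in [(170,150),(386,150)]:P("block",*c,.048)
for c in [(65,48),(490,45),(88,545),(472,547)]:P("plate",*c,.008)
P("cube",38,312,.038);P("cube",162,312,.038)
for n,u,v in(("tl",27,108),("tr",89,98),("br",101,188),("bl",38,193)):print(n,wray(im,R,p,u,v,.022).round(4))
```

```text
spool [ 0.5611 -0.1388  0.084 ]
dot [ 0.5188 -0.1348  0.078 ]
bar L [ 0.5193 -0.131   0.078 ]
bar R [ 0.5326 -0.1712  0.078 ]
bar topedge [ 0.5377 -0.1467  0.078 ]
bar lowedge [ 0.5167 -0.1537  0.078 ]
block [ 0.585  -0.1047  0.048 ]
block [ 0.6006 -0.1513  0.048 ]
plate [ 0.596  -0.0697  0.008 ]
plate [ 0.6312 -0.1728  0.008 ]
plate [ 0.4645 -0.1142  0.008 ]
plate [ 0.4983 -0.2182  0.008 ]
cube [ 0.5357 -0.0854  0.038 ]
cube [ 0.5451 -0.1144  0.038 ]
tl [0.5454 0.1788 0.022 ]
tr [0.5792 0.0779 0.022 ]
br [0.4745 0.0384 0.022 ]
bl [0.4324 0.1423 0.022 ]
```

```bash
python3 -c "
from h import *
plan(.560,-.1378,.052,-1.25)"
```

```text
shift cm [-0.24 14.84  0.12] rot [-0.   -0.01  0.  ] yaw now -1.251 pos [ 0.5574 -0.1374  0.2004] q6 0.889
```

```bash
python3 -m jog '[0,-0.2,5,0.1,0,0,0, 0,-0.2,9,0.1,0,0,0, 0,-0.2,12,0.1,0,0,0, 0,-0.2,14,0.1,0,0,0, 0,-0.2,14.8,0.1,0,0,0, 0,-0.2,14.8,0.1,0,0,0, 0,-0.2,14.8,0.1,0,0,0]' 30
python3 - <<'E'
from h import *
s=get_state();print(s["contact_force"].round(2)); R,p=tool(s); im=get_image("wrist")
cv2.imwrite("pics/w2.png",im["color"])
cv2.imwrite("pics/s2.png",cv2.resize(get_image("side")["color"][160:280,180:300],None,fx=5,fy=5,interpolation=cv2.INTER_CUBIC))
E
```

```text
clock: 2.78
position: [0.5611, -0.1374, 0.0534]
ee_rot: [-0.114, 0.112, -0.698, 0.698]
contact_force: [-0.4, 0.6, 0.4]
width: 0.0858
[-0.44  0.56  0.36]
```

View pics/w2.png

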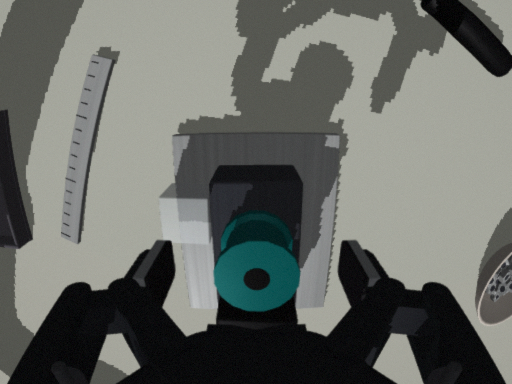

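View pics/s2.png

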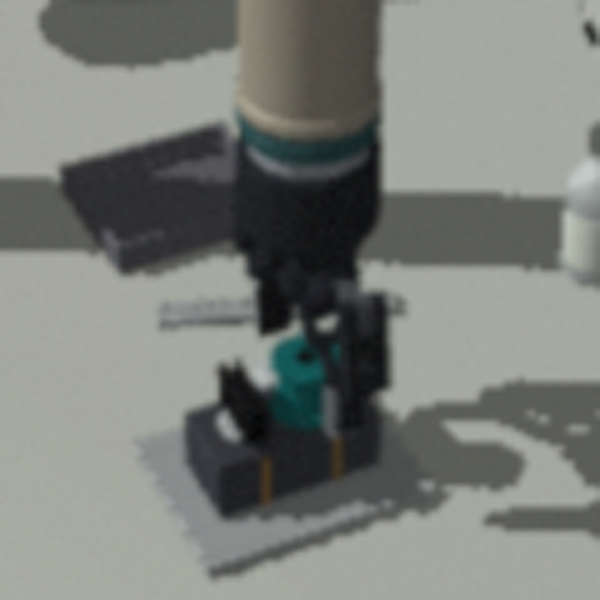

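```bash
python3 - <<'E'
from h import *
R,p=tool(); im=get_image("wrist"); a=wray(im,R,p,257,278,.084); print(a, R.inv().apply(a-p))
E
python3 -m jog '[100,0,0.1,0,0,0,0, 180,0,0.1,0,0,0,0, 255,0,0.1,0,0,0,0, 255,0,0.1,0,0,0,0, 255,0,0.1,0,0,0,0, 255,0,0.1,0,0,0,0, 255,0,0.1,0,0,0,0]' 30;python3 -c "
from h import *
s=get_state();print(s['contact_force'].round(2),s['width'])
cv2.imwrite('pics/w3.png',get_image('wrist')['color'])"
```

```text
[ 0.56044737 -0.13877417  0.084     ] [ 0.00112479 -0.03066313  0.00140625]
clock: 3.8
position: [0.5606, -0.1368, 0.0516]
ee_rot: [-0.113, 0.113, -0.698, 0.698]
contact_force: [-2.1, -0.4, 5.5]
width: 0.0378
[-2.06 -0.43  5.52] 0.03784628487024937
```

View pics/w3.png

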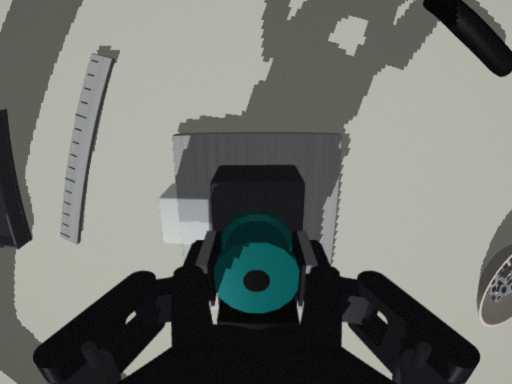

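```bash
python3 -m jog '[255,0,-0.5,0,0,0,0, 255,0,-1.5,0,0,0,0, 255,0,-3,0,0,0,0, 255,0,-6,0,0,0,0, 255,0,-9,0,0,0,0, 255,0,-11,0,0,0,0, 255,0,-12,0,0,0,0, 255,0,-12,0,0,0,0]' 30;python3 -c "
from h import *
s=get_state();print(s['contact_force'].round(2),s['width'])
cv2.imwrite('pics/w4.png',get_image('wrist')['color'])
cv2.imwrite('pics/s4.png',cv2.resize(get_image('side')['color'][120:280,150:310],None,fx=3.7,fy=3.7,interpolation=cv2.INTER_CUBIC))
plan(.505,.113,.172,-1.25)"
```

```text
clock: 4.85
position: [0.5608, -0.1369, 0.1722]
ee_rot: [-0.114, 0.113, -0.698, 0.698]
contact_force: [0.0, 0.5, -1.1]
width: 0.0376
[ 0.01  0.46 -1.1 ] 0.03759047252482391
shift cm [ -2.66  -0.12 -25.41] rot [0.01 0.   0.01] yaw now -1.25 pos [ 0.5599 -0.1366  0.1706] q6 0.89
```

View pics/w4.png

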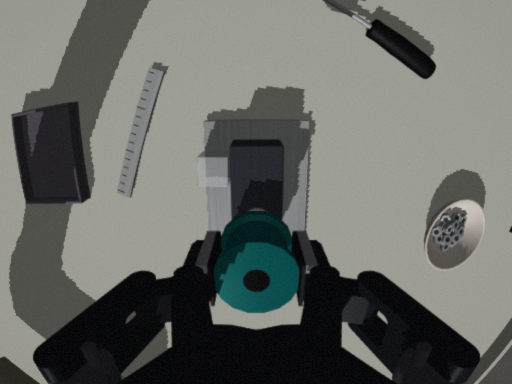

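View pics/s4.png

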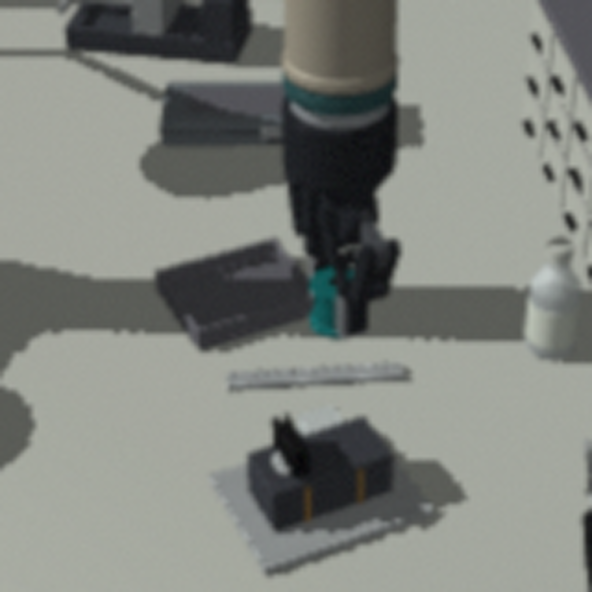

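```bash
python3 -m jog '[255,-0.5,0,-4,0,-1.3,0, 255,-1,0,-9,0,-2.6,0, 255,-1.6,0,-14,0,-3.9,0, 255,-2,0,-18.5,0,-5.2,0, 255,-2.4,0,-22,0,-6.5,0, 255,-2.6,0,-24.5,0,-7.8,0, 255,-2.6,0,-25.4,0,-9.1,0, 255,-2.6,0,-25.4,0,-10.4,0, 255,-2.6,0,-25.4,0,-11.4,0, 255,-2.6,0,-25.4,0,-11.4,0, 255,-2.6,0,-25.4,0,-11.4,0]' 30;python3 -c "
from h import *
s=get_state();print(s['contact_force'].round(2),s['width'])
R,p=tool(s);np.savez('w5.npz',q=R.as_quat(),p=p)
cv2.imwrite('pics/w5.png',cv2.resize(get_image('wrist')['color'],None,fx=1.5,fy=1.5))
cv2.imwrite('pics/s5.png',cv2.resize(get_image('side')['color'][100:240,150:290],None,fx=4.2,fy=4.2,interpolation=cv2.INTER_CUBIC))
plan(.5055,.1125,.03,.34)"
```

```text
clock: 6.32
position: [0.5046, 0.1124, 0.1707]
ee_rot: [-0.577, 0.578, -0.409, 0.408]
contact_force: [0.3, 1.0, -1.4]
width: 0.0376
[ 0.25  0.96 -1.4 ] 0.03763414059901843
shift cm [1.00e-02 1.41e+01 8.00e-02] rot [ 0.    0.01 -0.  ] yaw now 0.341 pos [0.5048 0.1124 0.171 ] q6 -0.256
```

View pics/w5.png

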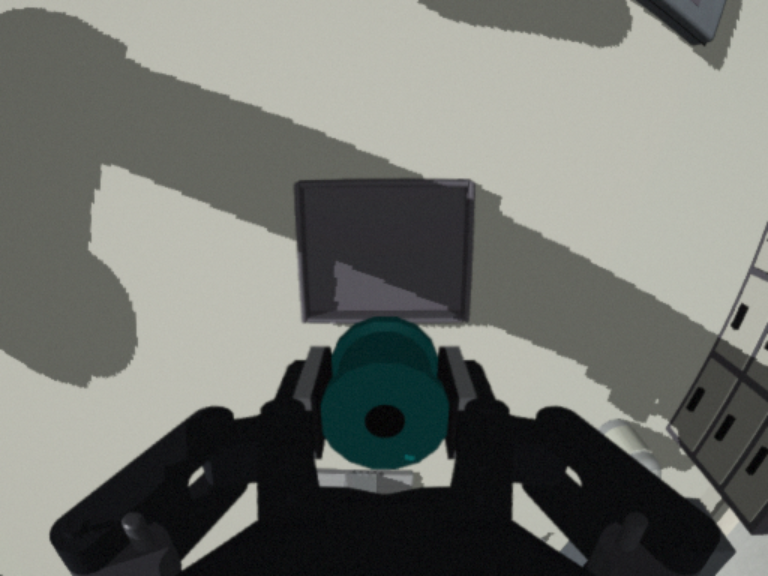

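View pics/s5.png

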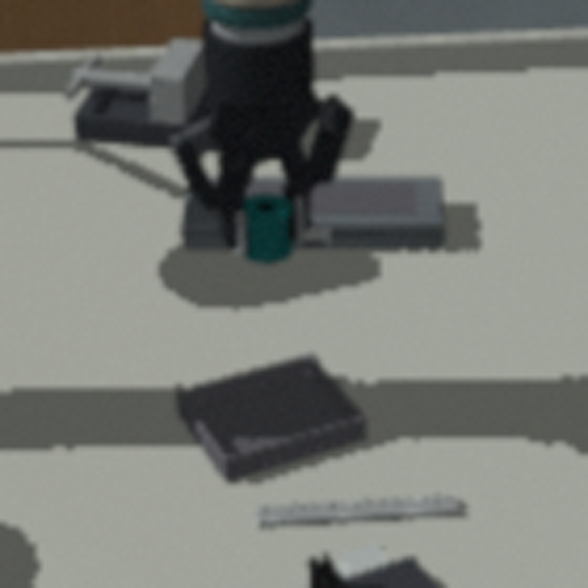

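Run:
```python
from h import *
d=np.load("w5.npz");R=Ro.from_quat(d["q"]);p=d["p"];im=get_image("wrist")
C=np.array([wray(im,R,p,u/1.5,v/1.5,.022) for u,v in [(295,182),(474,180),(471,321),(303,321)]])
print(C.round(4),C.mean(0)); print(R.inv().apply(C.mean(0)-p))
```

```text
[[0.4314 0.1431 0.022 ]
 [0.5423 0.1836 0.022 ]
 [0.5784 0.0905 0.022 ]
 [0.4648 0.0504 0.022 ]] [0.504234   0.11689249 0.022     ]
[-0.00436256  0.14865845  0.00132684]
```

```bash
python3 -m jog '[255,-0.3,4,0,0,0,0, 255,-0.3,8,0,0,0,0, 255,-0.3,11.5,0,0,0,0, 255,-0.3,13.5,0,0,0,0, 255,-0.3,14.5,0,0,0,0, 255,-0.3,15,0,0,0,0, 255,-0.3,15.5,0,0,0,0, 255,-0.3,15.8,0,0,0,0, 255,-0.3,15.8,0,0,0,0, 255,-0.3,15.8,0,0,0,0]' 30;python3 -c "
from h import *
s=get_state();print(s['contact_force'].round(2),s['width'])
cv2.imwrite('pics/w6.png',cv2.resize(get_image('wrist')['color'],None,fx=1.5,fy=1.5))
plan(.5043,.116,.0076,.34)"
```

```text
clock: 7.72
position: [0.5042, 0.1153, 0.0136]
ee_rot: [0.578, -0.578, 0.407, -0.408]
contact_force: [-0.1, -0.0, -0.8]
width: 0.0377
[-0.08 -0.01 -0.81] 0.03771227039144652
shift cm [-0.06  0.6   0.03] rot [-0.    0.02  0.  ] yaw now 0.342 pos [0.5042 0.1153 0.0136] q6 -0.252
```

View pics/w6.png

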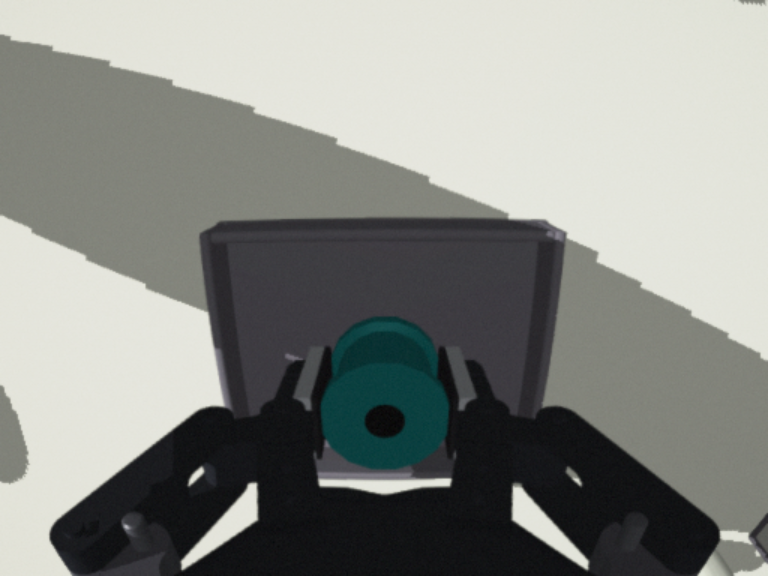

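```bash
python3 -m jog '[255,0,0.2,0,0,0,0, 255,0,0.4,0,0,0,0, 255,0,0.4,0,0,0,0]';python3 -c "
from h import *
s=get_state();print(s['contact_force'].round(2),s['position'])"
python3 -m jog '[255,0,0.1,0,0,0,0, 255,0,0.2,0,0,0,0, 255,0,0.2,0,0,0,0]';python3 -c "
from h import *
s=get_state();print(s['contact_force'].round(2),s['position'])"
```

```text
clock: 8.15
position: [0.5037, 0.1153, 0.009]
ee_rot: [-0.578, 0.578, -0.408, 0.407]
contact_force: [0.5, 0.1, -0.8]
width: 0.0377
[ 0.52  0.06 -0.75] [0.50374023 0.11525705 0.00903617]
clock: 8.52
position: [0.504, 0.1152, 0.0076]
ee_rot: [-0.578, 0.578, -0.407, 0.408]
contact_force: [-0.5, 0.4, 3.4]
width: 0.0381
[-0.48  0.36  3.35] [0.50401343 0.11524995 0.0075848 ]
```

```bash
python3 -m jog '[125,0,0,0,0,0,0, 115,0,0,0,0,0,0, 100,0,0,0,0,0,0, 85,0,0,0,0,0,0, 80,0,0,0,0,0,0, 80,0,0,0,0,0,0]';python3 -c "
from h import *
s=get_state();print(s['contact_force'].round(2),s['position'])
cv2.imwrite('pics/w7.png',get_image('wrist')['color'])"
```

```text
clock: 9.28
position: [0.504, 0.1153, 0.0073]
ee_rot: [-0.578, 0.578, -0.408, 0.408]
contact_force: [-0.2, -0.0, 0.0]
width: 0.0586
[-0.23 -0.02  0.02] [0.5040008  0.11525328 0.00727081]
```

View pics/w7.png

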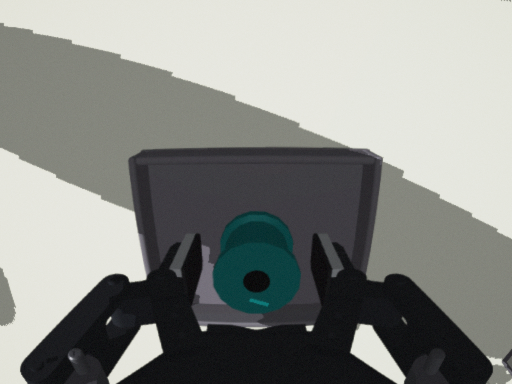

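```bash
python3 -m jog '[80,0,-1,0,0,0,0, 80,0,-3,0,0,0,0, 70,0,-7,0,0,0,0, 50,0,-12,0,0,0,0, 20,0,-17,0,0,0,0, 0,0,-18,0,0,0,0, 0,0,-18,0,0,0,0]';python3 -c "
from h import *
im=get_image('wrist')
cv2.imwrite('pics/w8.png',im['color'])
plan(.523,-.149,.19,-1.25)"
```

```text
clock: 10.2
position: [0.504, 0.1153, 0.188]
ee_rot: [0.578, -0.577, 0.407, -0.408]
contact_force: [0.2, 0.7, -0.5]
width: 0.0852
shift cm [25.56 -0.32 -7.  ] rot [1.00e-02 1.14e+01 1.00e-02] yaw now 0.342 pos [0.5032 0.1152 0.1867] q6 -0.252
```

View pics/w8.png

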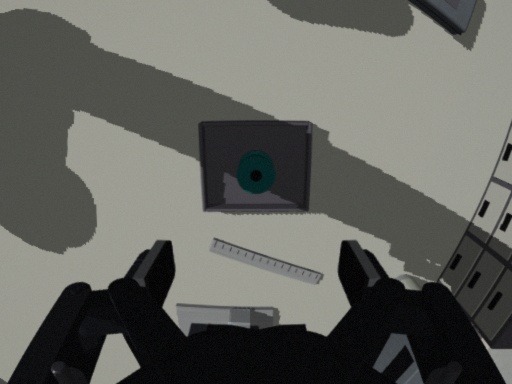

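Spool stands upright in the tray's middle (255,172). Now over to the knob.

```bash
python3 -m jog '[0,4,0,-1,0,1.3,0, 0,9,0,-2.5,0,2.6,0, 0,14,0,-4,0,3.9,0, 0,19,-0.2,-5.5,0,5.2,0, 0,23,-0.2,-6.5,0,6.5,0, 0,25.5,-0.2,-7,0,7.8,0, 0,25.5,-0.2,-7,0,9.1,0, 0,25.5,-0.2,-7,0,10.4,0, 0,25.5,-0.2,-7,0,11.4,0, 0,25.5,-0.2,-7,0,11.4,0]';python3 -c "
from h import *
s=get_state();R,p=tool(s);im=get_image('wrist');np.savez('w9.npz',q=R.as_quat(),p=p)
cv2.imwrite('pics/w9.png',im['color'])
cv2.imwrite('pics/w9c.png',cv2.resize(im['color'][80:230,185:335],None,fx=4,fy=4,interpolation=cv2.INTER_CUBIC))
print(p,s['qpos'])
"
```

```text
clock: 11.5
position: [0.5224, -0.148, 0.1872]
ee_rot: [0.112, -0.115, 0.699, -0.697]
contact_force: [-0.1, -0.4, -0.5]
width: 0.0851
[ 0.52240834 -0.14802179  0.18718247] [-4.04217318e-01  2.59185391e-01  1.64212019e+00 -8.67933427e-05
  1.24459673e+00  8.43942965e-01]
```

View pics/w9c.png

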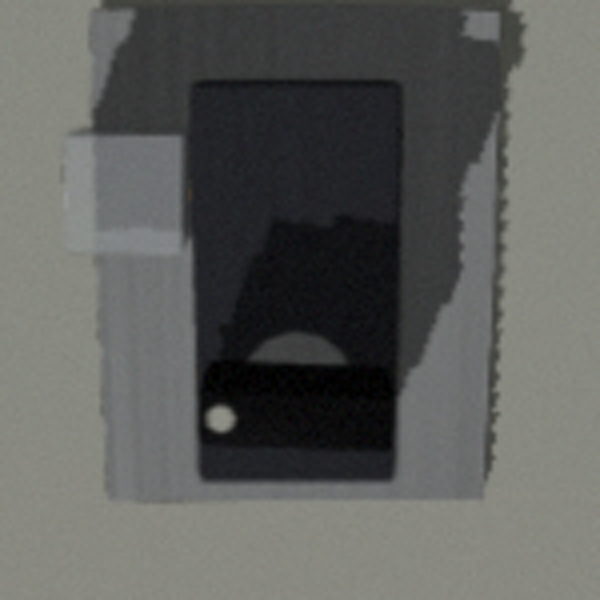

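Run:
```python
from h import *
d=np.load("w9.npz");R=Ro.from_quat(d["q"]);p=d["p"];im=get_image("wrist")
P=lambda n,u,v,z:print(n,(X:=wray(im,R,p,(u+.5)/4-.5+185,(v+.5)/4-.5+80,z)).round(4)) or X
a=P("L",202,423,.078);b=P("R",394,424,.078);c=P("C",298,423,.078);
P("top",298,396,.078);P("bot",298,450,.078)
B=[P("blk",*q,.048) for q in [(192,83),(403,83),(393,480),(200,480)]]
m=np.mean(B,0);e=B[1]-B[2]+B[0]-B[3];e/=np.linalg.norm(e);print(m,np.arctan2(e[1],e[0]),"axis",m-.024*e)
D=a-b;print("bar ang",np.arctan2(D[1],D[0]),np.linalg.norm(D))
```

```text
L [ 0.5168 -0.1311  0.078 ]
R [ 0.5301 -0.1717  0.078 ]
C [ 0.5236 -0.1513  0.078 ]
top [ 0.5295 -0.1493  0.078 ]
bot [ 0.5176 -0.1533  0.078 ]
blk [ 0.5862 -0.1043  0.048 ]
blk [ 0.6019 -0.1512  0.048 ]
blk [ 0.5082 -0.1821  0.048 ]
blk [ 0.4928 -0.1358  0.048 ]
[ 0.54728567 -0.14335147  0.048     ] 0.32141711541829665 axis [ 0.52451474 -0.15093335  0.048     ]
bar ang 1.887894790318498 0.04272210505925607
```

```bash
python3 -m jog '[0,0,0,0,0,1.3,0, 0,0,0,0,0,2.6,0, 0,0,0,0,0,3.9,0, 0,0,0.5,0,0,5.2,0, 0,0,1,0,0,6.5,0, 0,0,2,0,0,7.8,0, 0,0,3,0,0,9.1,0, 0,0,4,0,0,10.4,0, 0,0,4,0,0,11.3,0, 0,0,4,0,0,11.3,0, 0,0,4,0,0,11.3,0]';python3 -c "
from h import *
s=get_state();R,p=tool(s);im=get_image('wrist');np.savez('w10.npz',q=R.as_quat(),p=p)
cv2.imwrite('pics/w10.png',im['color'])
cv2.imwrite('pics/w10c.png',cv2.resize(im['color'][100:280,170:350],None,fx=3.3,fy=3.3,interpolation=cv2.INTER_CUBIC))
print(p,s['qpos'])
"
```

```text
clock: 12.98
position: [0.5236, -0.1484, 0.1492]
ee_rot: [0.415, -0.415, -0.573, 0.573]
contact_force: [-0.3, 0.3, -0.0]
width: 0.0859
[ 0.52356216 -0.14837626  0.14917972] [-4.03989633e-01  2.89491303e-01  1.70063680e+00 -7.49757008e-05
  1.15157713e+00  2.42096277e+00]
```

View pics/w10c.png

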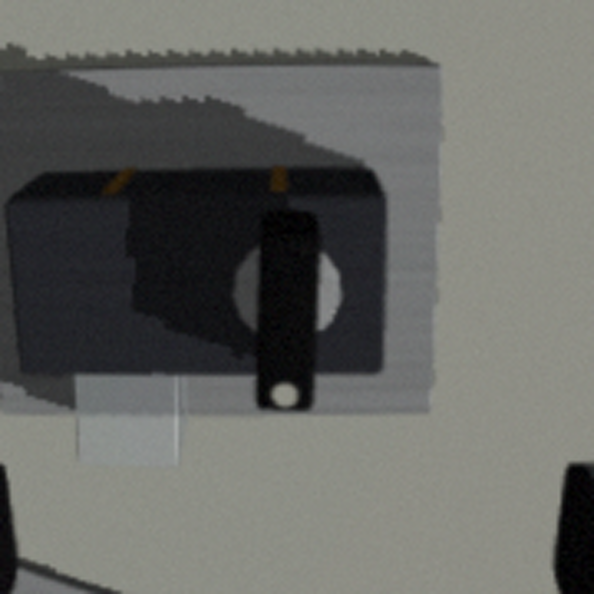

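Run:
```python
from h import *
d=np.load("w10.npz");R=Ro.from_quat(d["q"]);p=d["p"];im=get_image("wrist")
P=lambda n,u,v,z:print(n,(X:=wray(im,R,p,(u+.5)/3.3-.5+170,(v+.5)/3.3-.5+100,z)).round(4)) or X
l=P("discL",233,290,.052);r=P("discR",342,290,.052);print((l+r)/2,np.linalg.norm(l-r))
a=P("barend",286,408,.078);P("dot",286,395,.078)
P("far edge?",289,240,.078)
L=P("bl",258,400,.078);P("br",313,400,.078);K=P("bl2",260,260,.078)
D=L-K;print(np.arctan2(D[1],D[0]))
B=[P("blk",*q,.048) for q in [(7,207),(386,201),(383,373),(20,373)]]
m=np.mean(B,0);e=B[0]-B[1]+B[3]-B[2];e/=np.linalg.norm(e);print(m,np.arctan2(e[1],e[0]),"axis",m-.024*e)
```

```text
discL [ 0.5376 -0.147   0.052 ]
discR [ 0.511  -0.1557  0.052 ]
[ 0.52427643 -0.15137437  0.052     ] 0.02802632338619605
barend [ 0.518  -0.1308  0.078 ]
dot [ 0.519  -0.1341  0.078 ]
far edge? [ 0.5302 -0.1704  0.078 ]
bl [ 0.525  -0.1308  0.078 ]
br [ 0.5125 -0.1348  0.078 ]
bl2 [ 0.535  -0.1639  0.078 ]
1.8644934657938754
blk [ 0.6008 -0.149   0.048 ]
blk [ 0.5074 -0.1806  0.048 ]
blk [ 0.4921 -0.1359  0.048 ]
blk [ 0.5866 -0.1045  0.048 ]
[ 0.5467074  -0.14252062  0.048     ] 0.3238111025260845 axis [ 0.52395469 -0.15015698  0.048     ]
```

```bash
python3 -c "
from h import *
plan(.5241,-.151,.057,-2.835)"
```

```text
shift cm [-0.26  9.23  0.03] rot [ 0.    0.07 -0.  ] yaw now -2.826 pos [ 0.5236 -0.1484  0.1493] q6 2.422
```

```bash
python3 -m jog '[0,-0.26,3,0,0,0.05,0, 30,-0.26,6,0,0,0.05,0, 60,-0.26,8,0,0,0.05,0, 80,-0.26,9.2,0,0,0.05,0, 100,-0.26,9.2,0,0,0.05,0, 120,-0.26,9.2,0,0,0.05,0, 150,-0.26,9.2,0,0,0.05,0, 180,-0.26,9.2,0,0,0.05,0, 180,-0.26,9.2,0,0,0.05,0]' 30;python3 -c "
from h import *
s=get_state();R,p=tool(s);im=get_image('wrist');print(s['contact_force'].round(2))
cv2.imwrite('pics/w11.png',cv2.resize(im['color'],None,fx=1.5,fy=1.5))
plan(.5241,-.151,.057,-2.835)
"
```

```text
clock: 14.2
position: [0.5245, -0.151, 0.0576]
ee_rot: [-0.417, 0.418, 0.571, -0.571]
contact_force: [0.1, -0.2, -0.1]
width: 0.0249
[ 0.06 -0.19 -0.11]
shift cm [0.   0.05 0.04] rot [ 0.  0. -0.] yaw now -2.834 pos [ 0.5245 -0.1509  0.0575] q6 2.427
```

View pics/w11.png

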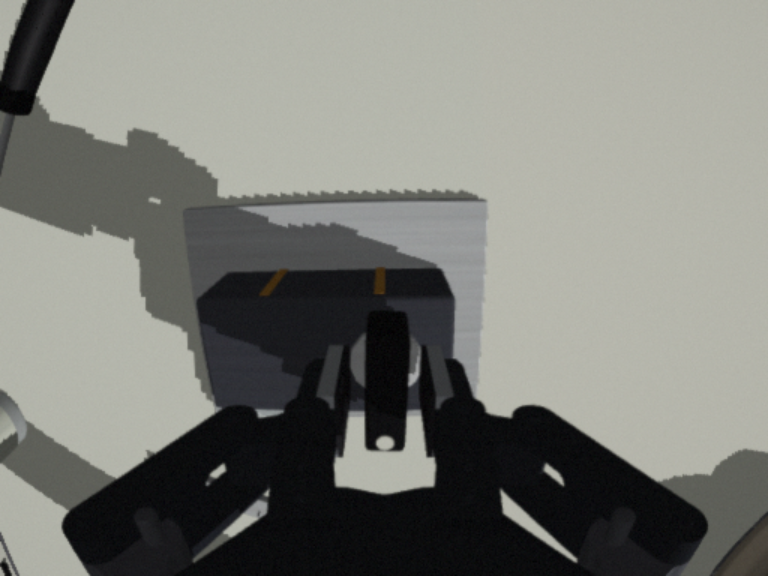

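```bash
python3 -m jog '[255,0,0,0,0,0,0, 255,0,0,0,0,0,0, 255,0,0,0,0,0,0, 255,0,0,0,0,0,0]' 40;python3 -c "
from h import *
s=get_state();R,p=tool(s);print(s['contact_force'].round(2),s['moment'].round(3),R.inv().apply(s['contact_force']).round(1),p)
"
```

```text
clock: 14.75
position: [0.5241, -0.151, 0.0575]
ee_rot: [0.418, -0.418, -0.57, 0.571]
contact_force: [-2.0, -0.6, 5.2]
width: 0.0127
[-2.01 -0.57  5.23] [-0.135  0.444 -0.028] [ 0.1 -5.2  2.1] [ 0.52410271 -0.15104814  0.0575216 ]
```

```bash
python3 -m jog '[255,0,0,0,0,-0.5,0, 255,0,0,0,0,-1,0, 255,0,0,0,0,-1.5,0, 255,0,0,0,0,-2,0, 255,0,0,0,0,-2.5,0, 255,0,0,0,0,-3,0]' 40;python3 -c "
from h import *
s=get_state();R,p=tool(s);print(s['contact_force'].round(2),s['moment'].round(3),R.inv().apply(s['contact_force']).round(1));plan(.5241,-.151,.057,-2.4)
im=get_image('wrist')
cv2.imwrite('pics/w12.png',cv2.resize(im['color'],None,fx=1.5,fy=1.5))
"
```

```text
clock: 15.5
position: [0.5245, -0.1508, 0.0576]
ee_rot: [-0.289, 0.289, 0.645, -0.645]
contact_force: [-1.9, -0.2, 5.6]
width: 0.0132
[-1.89 -0.17  5.58] [ 0.017  0.283 -0.076] [ 1.1 -5.6  1.5]
shift cm [0.01 0.06 0.05] rot [ 0.  -0.1 -0. ] yaw now -2.414 pos [ 0.5245 -0.1508  0.0576] q6 2.006
```

View pics/w12.png

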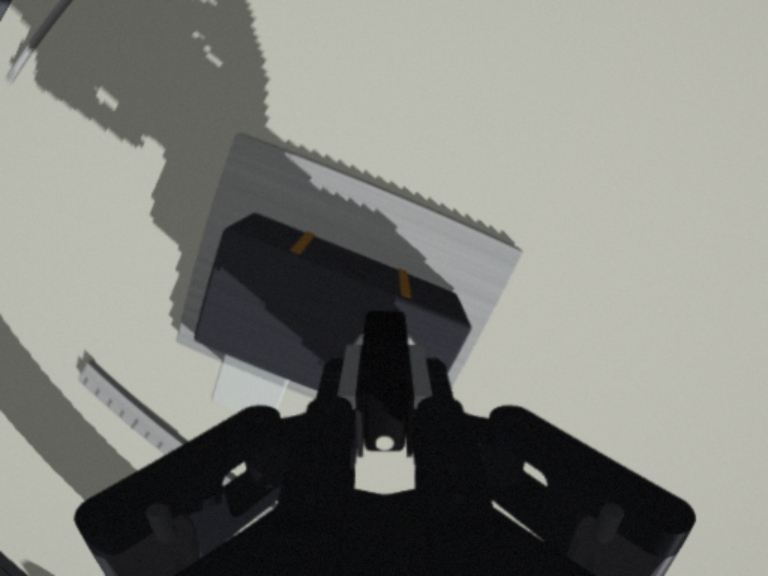

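```bash
python3 -m jog '[255,0,0,0,0,-0.85,0, 255,0,0,0,0,-1.7,0, 255,0,0,0,0,-2.55,0, 255,0,0,0,0,-3.4,0, 255,0,0,0,0,-4.25,0, 255,0,0,0,0,-5.1,0, 255,0,0,0,0,-5.95,0, 255,0,0,0,0,-6.8,0, 255,0,0,0,0,-7.65,0, 255,0,0,0,0,-8.5,0, 255,0,0,0,0,-9.35,0, 255,0,0,0,0,-10.2,0]' 40;python3 -c "
from h import *
s=get_state();R,p=tool(s);print(s['contact_force'].round(2),s['moment'].round(3),R.inv().apply(s['contact_force']).round(1));plan(.5241,-.151,.057,-1)
"
```

```text
clock: 17.05
position: [0.5247, -0.1492, 0.0575]
ee_rot: [0.203, -0.202, 0.678, -0.677]
contact_force: [-0.4, 4.4, 5.5]
width: 0.0135
[-0.41  4.39  5.52] [ 0.673  0.185 -0.107] [-2.1 -5.5 -3.9]
shift cm [0.15 0.05 0.11] rot [ 0.01  0.07 -0.02] yaw now -0.99 pos [ 0.5247 -0.1492  0.0575] q6 0.581
```

```bash
cat > c.py <<'E'
from h import *
s=get_state();R,p=tool(s);z=R.apply([0,0,1]);print(s['contact_force'].round(2),"m",s['moment'].round(3),"F tool",R.inv().apply(s['contact_force']).round(1),"yaw",np.arctan2(z[1],z[0]).round(3),"effort6",s["effort"][5].round(3),s["width"].round(4))
E
python3 c.py; python3 -m jog '[255,0,0,0,0,-0.5,0, 255,0,0,0,0,-1,0]' ; python3 c.py; python3 -m jog '[255,0,0,0,0,-0.4,0, 255,0,0,0,0,-0.8,0]' ; python3 c.py
```

```text
clock: 17.3
position: [0.5246, -0.1491, 0.0575]
ee_rot: [0.249, -0.248, 0.663, -0.661]
contact_force: [-1.0, 5.3, 5.8]
width: 0.0134
clock: 17.55
position: [0.5245, -0.149, 0.0575]
ee_rot: [0.286, -0.285, 0.648, -0.646]
contact_force: [-1.1, 4.8, 6.4]
width: 0.0131Traceback (most recent call last):
  File "c.py", line 2, in <module>
    s=get_state();R,p=tool(s);z=R.apply([0,0,1]);print(s['contact_force'].round(2),"m",s['moment'].round(3),"F tool",R.inv().apply(s['contact_force']).round(1),"yaw",np.arctan2(z[1],z[0]).round(3),"effort6",s["effort"][5].round(3),s["width"].round(4))
                                                                                                                                                                                                                                       ^^^^^^^^^^^^^^^^
AttributeError: 'float' object has no attribute 'round'
Traceback (most recent call last):
  File "c.py", line 2, in <module>
    s=get_state();R,p=tool(s);z=R.apply([0,0,1]);print(s['contact_force'].round(2),"m",s['moment'].round(3),"F tool",R.inv().apply(s['conta
[... 342 characters left out ...]
  ^^^^^^^^^^^^^^^^
AttributeError: 'float' object has no attribute 'round'
Traceback (most recent call last):
  File "c.py", line 2, in <module>
    s=get_state();R,p=tool(s);z=R.apply([0,0,1]);print(s['contact_force'].round(2),"m",s['moment'].round(3),"F tool",R.inv().apply(s['contact_force']).round(1),"yaw",np.arctan2(z[1],z[0]).round(3),"effort6",s["effort"][5].round(3),s["width"].round(4))
                                                                                                                                                                                                                                       ^^^^^^^^^^^^^^^^
AttributeError: 'float' object has no attribute 'round'
```

```bash
python3 -m jog '[255,0,0,0,0,-0.4,0, 255,0,0,0,0,-0.8,0]' ; python3 c.py
```

```text
clock: 17.8
position: [0.5244, -0.1489, 0.0575]
ee_rot: [0.321, -0.32, 0.631, -0.629]
contact_force: [-1.0, 5.4, 6.9]
width: 0.0132Traceback (most recent call last):
  File "c.py", line 2, in <module>
    s=get_state();R,p=tool(s);z=R.apply([0,0,1]);print(s['contact_force'].round(2),"m",s['moment'].round(3),"F tool",R.inv().apply(s['contact_force']).round(1),"yaw",np.arctan2(z[1],z[0]).round(3),"effort6",s["effort"][5].round(3),s["width"].round(4))
                                                                                                                                                                                                                                       ^^^^^^^^^^^^^^^^
AttributeError: 'float' object has no attribute 'round'
```

```bash
sed -i 's/s\["width"\].round(4)/round(s["width"],4)/' c.py; python3 c.py; python3 -c "
from h import *
im=get_image('wrist')
cv2.imwrite('pics/w13.png',cv2.resize(im['color'],None,fx=1.5,fy=1.5))"
```

```text
[-0.95  5.43  6.94] m [ 0.787  0.227 -0.019] F tool [-3.9 -6.9 -4. ] yaw -0.629 effort6 0.298 0.0132
```

View pics/w13.png

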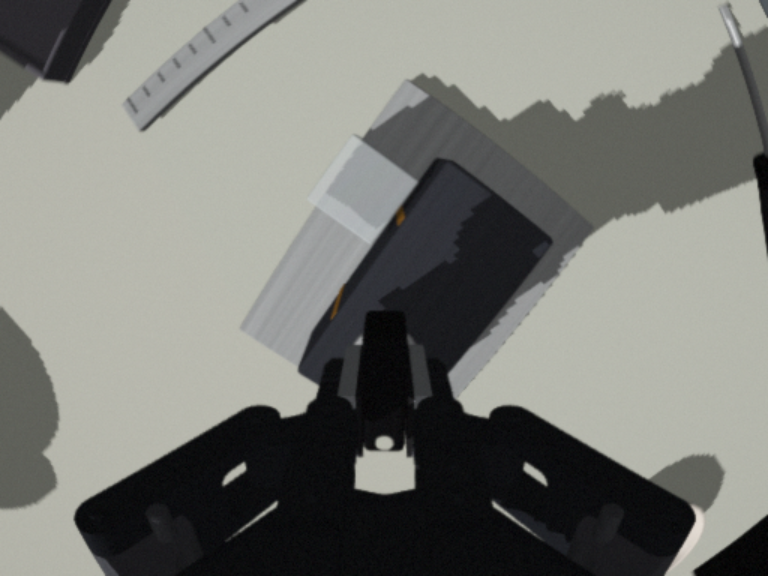

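```bash
for i in 1 2; do python3 -m jog '[255,0,0,0,0,-0.3,0, 255,0,0,0,0,-0.6,0]' >/dev/null; python3 c.py; done
```

```text
[-2.12  5.41  6.  ] m [ 0.804  0.227 -0.086] F tool [-3.5 -6.  -4.6] yaw -0.545 effort6 0.208 0.0129
[-0.32  5.62  6.51] m [ 0.865  0.284 -0.06 ] F tool [-4.9 -6.5 -2.8] yaw -0.462 effort6 0.208 0.0133
```

```bash
python3 -m jog '[255,0,0,0,0,-0.3,0, 255,0,0,0,0,-0.6,0]' >/dev/null; python3 c.py;  python3 -m jog '[255,0,0,0,0,-0.3,0, 255,0,0,0,0,-0.6,0]' >/dev/null; python3 c.py
```

```text
[-1.53  5.02  8.02] m [ 0.755  0.295 -0.667] F tool [-4.1 -8.  -3.3] yaw -0.379 effort6 -0.399 0.0131
[-2.42  4.39  7.98] m [ 0.636  0.424 -1.841] F tool [-3.5 -8.  -3.6] yaw -0.3 effort6 -1.545 0.0133
```

```bash
python3 -m jog '[255,0,0,0,0,0,0, 255,0,0,0,0,0.3,0, 255,0,0,0,0,0.5,0, 255,0,0,0,0,0.5,0]' >/dev/null; python3 c.py;python3 -c "
from h import *
im=get_image('wrist')
cv2.imwrite('pics/w14.png',cv2.resize(im['color'],None,fx=1.5,fy=1.5))"
```

```text
[-2.    4.16  5.91] m [ 0.77   0.36  -0.785] F tool [-3.2 -5.9 -3.4] yaw -0.368 effort6 -0.788 0.0134
```

View pics/w14.png

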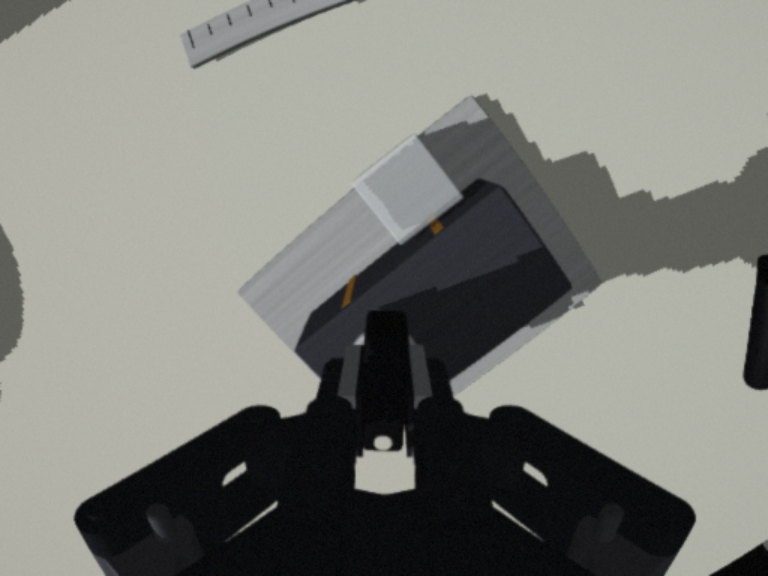

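```bash
python3 -m jog '[200,0,0,0,0,0,0, 170,0,0,0,0,0,0, 150,0,0,0,0,0,0, 150,0,0,0,0,0,0]'; python3 c.py; python3 -m jog '[150,0,-1,0,0,0,0, 150,0,-3,0,0,0,0, 120,0,-6,0,0,0,0, 60,0,-10,0,0,0,0, 0,0,-14,0,0,0,0, 0,0,-15,0,0,0,0, 0,0,-15,0,0,0,0, 0,0,-15,0,0,0,0]';python3 -c "
from h import *
s=get_state();R,p=tool(s);im=get_image('wrist');np.savez('w15.npz',q=R.as_quat(),p=p)
cv2.imwrite('pics/w15c.png',cv2.resize(im['color'][80:260,165:345],None,fx=3.3,fy=3.3,interpolation=cv2.INTER_CUBIC))
cv2.imwrite('pics/w15.png',im['color'])
"
```

```text
clock: 19.9
position: [0.5244, -0.151, 0.0571]
ee_rot: [-0.401, 0.402, -0.582, 0.582]
contact_force: [-0.2, -0.3, 0.6]
width: 0.0352
[-0.16 -0.3   0.62] m [-0.002 -0.06  -0.007] F tool [ 0.3 -0.6 -0. ] yaw -0.363 effort6 0.0 0.0352
clock: 20.9
position: [0.5234, -0.1505, 0.2058]
ee_rot: [0.401, -0.402, 0.583, -0.581]
contact_force: [-0.2, -1.0, -0.5]
width: 0.0854
```

View pics/w15c.png

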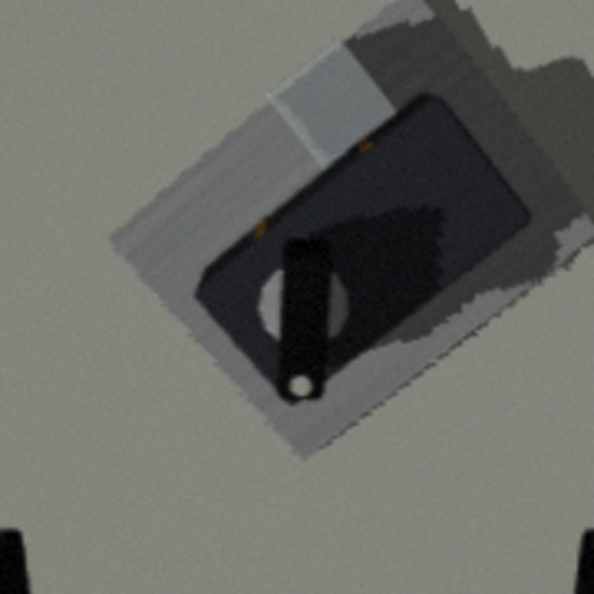

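View pics/w15.png

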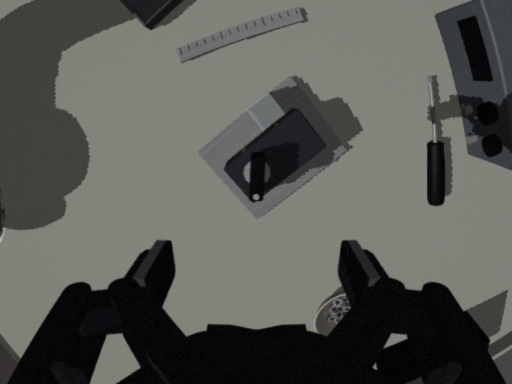

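Run:
```python
from h import *
d=np.load("w15.npz");R=Ro.from_quat(d["q"]);p=d["p"];im=get_image("wrist")
P=lambda u,v,z:wray(im,R,p,(u+.5)/3.3-.5+165,(v+.5)/3.3-.5+80,z)
a=P(301,385,.078); c=(P(257,305,.052)+P(350,305,.052))/2;print(a,c)
D=a-c;print("dot angle",np.arctan2(D[1],D[0]))
L=[P(283,250,.078),P(280,388,.078),P(328,252,.078),P(322,390,.078)]
for i in(0,2):
  D=L[i+1]-L[i];print(np.arctan2(D[1],D[0]))
t=get_image("top")["color"];cv2.imwrite("pics/t15.png",cv2.resize(t[120:300,150:400],None,fx=3.2,fy=3.2,interpolation=cv2.INTER_CUBIC))
```

```text
[ 0.51747638 -0.16678014  0.078     ] [ 0.52436669 -0.15069807  0.052     ]
dot angle -1.9755829230755242
-1.961383152431903
-1.9700939786087621
```

View pics/t15.png

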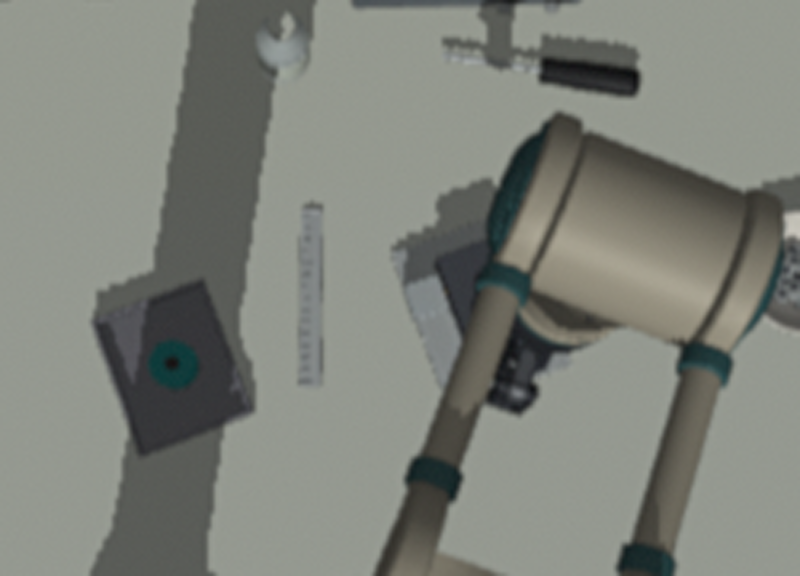

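```bash
python3 -c "
from h import *
s=get_state();print(s['clock'],s['contact_force'].round(1),s['qd'].round(3));print(sign_off())"
```

```text
21.05 [ 0.6  0.3 -0.3] [ 0.    -0.002 -0.009 -0.001  0.003 -0.   ]
the job is handed in; nothing more can be done
None
```

The spool now stands on end near the middle of the tray, and the magnet's knob is turned anticlockwise to its stop. I handed the job in at 21 s.

- **Spool:** I lifted it clear of the knob and lowered it until the wrist felt about 3 N from the tray floor, then opened the jaws. The last top-camera picture shows it upright and undisturbed.
- **Knob:** I turned it in one grip, starting near the end of the wrist's range, so no fresh grip was needed. It went about 2.44 rad, which is within the stated 2.1 to 2.65 rad. The turning moment then rose from under 0.1 to 1.84 N m with little sideways force, which I took as the stop. I eased off to about 0.8 N m, still pressing against the stop, before letting go and backing 15 cm above it.
- **Last checks:** After release the bar's angle (about -1.97 rad) was within about 0.04 rad of the jaw's last direction. That small lag matches the bar turning slightly in the pads when it hit the stop. I did not push the knob again to confirm it. The acrylic cube and steel rule look unmoved, and the arm read no contact. The dish was partly hidden in the last pictures, and I did not re-check the caliper case at the end.

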